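# Open a truck box by its pop-out T-handle

## Robot

A 7-joint arm with a two-finger parallel gripper is mounted at the origin on the work surface. World frame = base frame: x ahead of the robot, y to its left, z up, the work surface at z = 0. Lengths are in mm, angles in rad, forces in N, time in s.
With the tool pointing down it reaches from about 400 to 875 mm from the base axis. Payload 6.5 kg.
Tool frame: the origin (TCP) lies midway between the tips of the shut fingers; the grasp point (between the pads) lies 19 mm behind it; z points along the fingers, y is the line along which they close (so a half turn about z gives the same grasp; the last joint's range is limited). The gripper opens to 88 mm and grips with 3 to 60 N. Pads are 18 mm wide; open, the fingers measure 123 mm over their backs; the gripper's body (75 mm by 187 mm) begins 45 mm behind the grasp point.
Start: joints at [-1.349, 0.536, -0.004, 1.538, 0.003, 1.067, -0.071], TCP at [184.493, 623.259, 238.716] pointing down, gripper open.
Joint ranges: [-2.7, 2.7], [-0.37, 2.16], [-1.27, 1.26], [0.24, 2.4], [-1.31, 4.45], [0.19, 1.91], [-2.76, 2.76]. Speed limits (rad/s): [2.39, 2.39, 3.14, 3.14, 3.14, 3.14, 3.14].

## Interface

Orientations are given as a unit quaternion [w, x, y, z].
In Python, from cell import bot gives the robot as it stands. The module is installed in compiled form; this text tells all that it offers.
- The arm moves only by the tool send_rows, never from a script. Its argument "increments" is text: rows parted by semicolons, each of 7 numbers parted by spaces: the shift along the tool's x, y, z in mm, then the turn, a rotation vector about the tool's x, y, z in degrees, then the opening, from 0 (shut) to 1 (fully open). In form: dx dy dz rx ry rz claw; .... A call has exactly 5 rows; each row is the pose to reach, as a shift and turn from the pose commanded when the call began, along the tool's axes at that moment; what a row does not reach only later rows make up. A row lasts 1/10 s, in which the tool goes at most 50 mm and 8.59 degrees, less where a joint would pass 70% of its speed; a pose out of reach is approached as far as the arm can. A call with a gripper value outside its range is refused whole. The fingers move at their own pace and stop on an object; the grip force is fixed at half the most. Time passes only in rows, so rows that repeat a pose let the fingers close, or fill a call up. It gives the time, the measured TCP pose, the force, the opening and the grip force at its end, in the units of the state.
- bot.state(): the state, without advancing time (a new reading comes with each control period).
- bot.read_camera(name): name is "side" or "top"; returns the picture (384x512x3 uint8, blue, green, red); there is no depth.
- bot.camera_info(name): a dict with "vfov" (degrees; the focal length in pixels is half the picture's height over the tangent of half this angle, whatever the lens; pixels are square), "cx", "cy" (the principal point, pixels), "rvec" (rotation vector, rad) and "tvec" (3), from world to camera coordinates, as OpenCV has them. Camera axes: x right, y down, z forward; pixel columns grow to the right and rows downward; lengths in mm; the calibration is good to about 2 mm. A picture is of the moment at which its call begins. camera_info takes no time and is no camera call.
- bot.sign_off(): hands the job in; it is judged then, once.
Trained networks look in the newest picture that a camera, given by its name, has taken for a name from the list of things; names that differ only in an ending like _2 or _b are one class to them, and where a whole thing is asked for, a point or a joint stands for the part that bears it (a point fixed in the world has none). Each returns a list of dicts, best first, with "confidence" (0 to 1); they miss things now and then, are a little off and sometimes report something else, mostly with a low value. They report only what shows in the picture. A call takes as long as a camera call.
- bot.recognise(target, camera): "xy" ([column, row] in pixels, amid what is visible of it).
- bot.tip_of(target, camera): "xy" ([column, row] in pixels: a listed point, or the origin of a listed thing).
The state is a dict: "clock": time; "joints": joint angles; "dq": joint speeds; "joint_efforts": joint torques, N m; "tool_pos": TCP position; "tool_rot": TCP orientation; "wrist_force": force on the tool from outside, world axes, zero at the start; "torque": the same for the moment, N m; "opening": finger opening in mm; "finger_force": force on a finger pad.
Only numpy, scipy, OpenCV 4.12 (cv2) and the standard library are available. Lean on these libraries where they do the work, as an engineer would, in place of code of your own. Each camera call takes 0.05 s, during which the arm holds its last target. There are 200 camera calls.

## Task

Open the aluminium truck box: press the red release button until the T-handle pops out of its plate, turn the T about a quarter turn clockwise until it just bears on its stop, then lift the lid gently by about a hand's width (its front edge some 10 cm up) and leave it standing open by itself with the T as turned. Feel your way: press the button no harder than it needs, never force the T on its stop, do not pull on the lid while the cam still holds it, and leave the things around the box where they are.

Things in the scene. Friction and masses are not known exactly. Their poses are not given: they have to be found in the camera images.
- button_seat (a point): Centre of the release button, at the level of the black latch plate's top face (the plate is 134 x 124 mm, at the front middle of the lid, 3 mm proud of the aluminium sheet, 213 mm above the counter). x points away from the lid's front edge towards its hinge, z out of the lid. The red round cap, 24 mm across, stands 10 to 16 mm above this point at rest: how far is unknown, because the cap is screwed on by hand.
- button: The release button with its red cap. It sinks straight into the plate, travel 8 mm to its hard stop: spring 2 to 5 N plus the catch's friction, so 5 to 9 N in all to let the T go, which happens somewhere between 4 and 7 mm down (wear differs). It springs back when let go. More than 22 N on it damages the catch, so feel for the stop and do not lean on it.
- t_grip (a point): Centre of the T-handle's steel cross-bar, 90 mm long along this frame's y, 16 mm wide (x), 12 mm high (z). At first it lies in a slot in the latch plate, its top only 1 mm proud, so it cannot be gripped; its centre is 57 mm behind the button (towards the hinge). Popped out, its underside stands 13 mm and its top 25 mm above the plate, with nothing beside it above the plate but the button cap. x points away from the button before the turn.
- pop (a joint): How far the T has come out, m: 0 in the plate, 0.024 fully out. A spring (9 N in, 3.5 N out) throws it out when the catch lets go, and holds it out; pressed back with more than about 4 N it sinks again.
- turn (a joint): Angle of the T, rad: 0 as found, grows clockwise seen from above. Turns only when popped out. It turns stiffly, about 0.2 to 0.5 N m, while the lid's seal pulls the cam on the strike; between 0.55 and 0.75 the cam slides off, the lid jumps up some 3 mm and the T turns easily (about 0.1 N m) until the cam meets its stop, somewhere between 1.15 and 1.55 (the stop is set by hand), where it is solid. It stays where it is left.
- cam: Steel cam arm, 75 mm long, inside the box under the lid, fixed on the T's spindle. As found it points to the front and hooks under the strike, pressed on it by the seal with 8 to 13 N. Pulled against the strike with more than 35 N it bends: while it still hooks, lift the T or lid by no more than 20 N.
- strike: Steel strike plate inside the box's front rim, set in slots: 4 mm nearer or farther.
- turn_stop: Stop peg under the lid, 30 mm from the T's axis, which the cam meets at the end of its turn. The turn is complete when the cam bears on it (1.5 N at the peg, 0.2 N m at the T, for 0.1 s). More than 18 N on it (about 0.6 N m at the T) breaks it off.
- lid (a joint): Opening angle of the lid, rad: 0 shut, about 0.01 when unlatched and resting on its seal, at most 1.3; raising its front edge by 75 mm takes 0.25, by 100 mm 0.33. Struts carry most of the weight and friction holds the lid wherever it is left; lifting at the T takes 3 to 6 N. Faster than 1 rad/s is flinging or dropping it.
- lid_hinge (a point): Middle of the hinge line at the far edge of the lid, 188 mm above the counter; the line runs along this frame's y. The lid turns about it as it opens, and this frame with it. The T's axis lies 215 mm in front of it, the popped-out bar's centre 44 mm above it, and the front edge 312 mm.
- lid_front (a point): Middle of the lid's front top edge, 210 mm above the counter when shut. The lid is a 316 x 476 mm pan of aluminium sheet.
- truck_box: The aluminium truck box with its lid, 316 x 476 x 213 mm, fixed to the counter; origin at the centre of its underside, -x its front, hinge at +x, z up.
- oil_bottle: Grey one-litre oil bottle with red cap, 62 x 105 x 220 mm, standing left of the box; origin under its middle. Leave it.
- spray_can: Blue and white spray can, 66 mm across, 200 mm high, standing left of the box's front; origin under its middle. Leave it.
- filter_carton: Oil filter carton, 100 x 100 x 110 mm, standing right of the box; origin under its middle. Leave it.
- spanner: Steel spanner, 190 mm long, lying flat on the counter in front of the box; origin under its middle. Leave it.

How it is judged:
By the outcome, as a careful person would: the job done as asked, in the order asked, and still so for the second after the job is handed in, with the robot touching nothing.
It also fails if it takes over 64 s, if anything falls off the work surface, if the arm or the gripper's body presses on something with over 40 N, if the wrist force passes 120 N, or if a joint passes its speed limit or range.

## Working session

There is one attempt and no reset: what is moved stays moved. The work goes in short steps, Python scripts to look and compute and a tool call to move; the robot and the scene stay as the last step left them, time stands still between calls to the robot, and variables do not carry over. Pictures are saved under pics/ and viewed, at most 10 in all, crops included, and the job is handed in when it is done.

Besides the shell and the picture viewer there is one more tool, called after "Request:" by a JSON object that holds its "op" and its "data", one argument or row to a line. send_rows: Moves the arm, as the interface text tells. Its arguments: {"type":"object","properties":{"increments":{"type":"string"}},"required":["increments"]}

```bash
mkdir -p pics; cat > h.py <<'E'
import numpy as np, cv2
from cell import bot
from scipy.spatial.transform import Rotation as R
def cam(n):
    i=bot.camera_info(n); Rm=cv2.Rodrigues(np.array(i['rvec'],float))[0]; t=np.array(i['tvec'],float).ravel()
    f=192/np.tan(np.radians(i['vfov'])/2); return i,Rm,t,f
def ray(n,xy):
    i,Rm,t,f=cam(n); d=Rm.T@np.array([(xy[0]-i['cx'])/f,(xy[1]-i['cy'])/f,1]); return -Rm.T@t,d/np.linalg.norm(d)
def onz(n,xy,z):
    c,d=ray(n,xy); return c+d*(z-c[2])/d[2]
def tri(xa,xb):
    A=np.zeros((3,3));b=np.zeros(3)
    for n,x in (('top',xa),('side',xb)):
        c,d=ray(n,x);P=np.eye(3)-np.outer(d,d);A+=P;b+=P@c
    return np.linalg.solve(A,b)
def proj(n,p):
    i,Rm,t,f=cam(n); q=Rm@np.array(p,float)+t; return f*q[:2]/q[2]+[i['cx'],i['cy']]
def st():
    s=bot.state()
    for k in ('clock','tool_pos','tool_rot','wrist_force','torque','opening','finger_force','joints'): print(k,np.round(s[k],3))
    return s
E
python3 - <<'E'
from h import *
np.set_printoptions(suppress=True,precision=2)
ims=[]
for n in('top','side'):
    im=bot.read_camera(n);ims.append(im);print(n,bot.camera_info(n))
    for t in('button_seat','t_grip','lid_hinge','lid_front','truck_box'):
        r=bot.tip_of(t,n); print(t,[(np.round(x['xy'],1),round(x['confidence'],2),onz(n,x['xy'],{'button_seat':213,'t_grip':208,'lid_hinge':188,'lid_front':210,'truck_box':0}[t])) for x in r[:2]])
for i,n in enumerate(('top','side')): cv2.imwrite(f'pics/{n}0.png',ims[i])
st()
E
```

```text
top {'vfov': 51.91256043414564, 'cx': 257.6371385102522, 'cy': 188.37916394384172, 'rvec': array([ 2.14, -2.19,  0.11]), 'tvec': array([  71.39,  601.09, 1301.24])}
button_seat [(array([263.7, 221.1]), 0.74, array([487.86,  40.07, 213.  ])), (array([265.6, 222.9]), 0.35, array([482.54,  34.71, 213.  ]))]
t_grip [(array([271.6, 206.1]), 0.46, array([531.02,  15.89, 208.  ]))]
lid_hinge [(array([285.4, 135. ]), 0.66, array([746.3 , -32.33, 188.  ]))]
lid_front [(array([260.4, 236. ]), 0.65, array([445.26,  50.69, 210.  ]))]
truck_box []
side {'vfov': 50.102612533864885, 'cx': 254.64694558092407, 'cy': 190.91694942316525, 'rvec': array([ 2.12, -0.22,  0.09]), 'tvec': array([-561.48,  224.57, 1076.53])}
button_seat [(array([213.2, 173.7]), 0.69, array([477.51,  61.33, 213.  ]))]
t_grip [(array([236.1, 178. ]), 0.51, array([534.27,  33.42, 208.  ]))]
lid_hinge [(array([320.3, 186.5]), 0.68, array([745.72, -26.72, 188.  ])), (array([199.2, 177.7]), 0.2, array([440.71,  92.6 , 188.  ]))]
lid_front [(array([197.8, 177. ]), 0.8, array([436.29,  58.55, 210.  ])), (array([213.6, 172. ]), 0.34, array([479.95,  75.65, 210.  ]))]
truck_box []
clock 0.6
tool_pos [184.5  623.25 238.71]
tool_rot [ 0.    0.14  0.99 -0.  ]
wrist_force [-0.24  0.19  0.13]
torque [-0.04 -0.01 -0.  ]
opening 88.163
finger_force 0.0
joints [-1.35  0.54 -0.    1.54  0.    1.07 -0.07]
```

View pictures.

```bash
python3 - <<'E'
import cv2
t=cv2.imread('pics/top0.png')
cv2.imwrite('pics/topc.png',cv2.resize(t[90:290,160:400],None,fx=3,fy=3,interpolation=cv2.INTER_CUBIC)[:600])
E
```

```text
(no output)
```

View pics/topc.png

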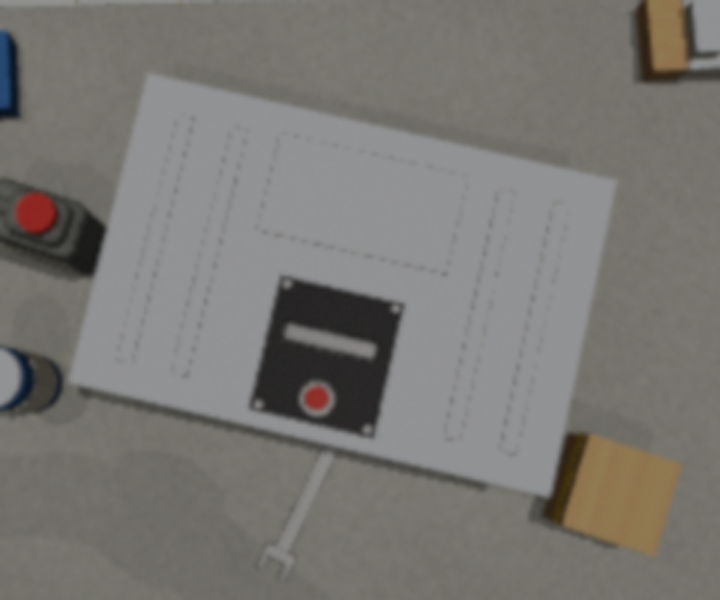

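View pics/side0.png

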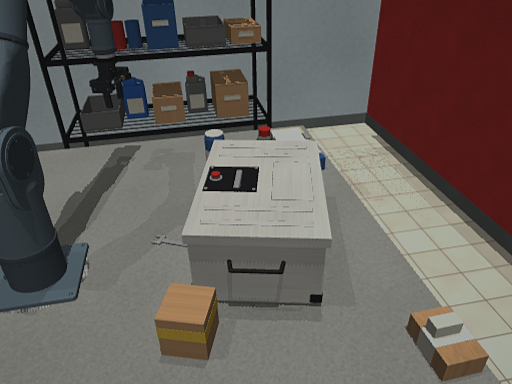

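The top crop shows the cap at about (317,398), which is (265.7,222.7) in the full picture. The slot bar runs from (287,333) to (375,351). The lid corners are at (148,75), (615,180), (550,495) and (72,383). The side view shows the cap near (216,175) and the bar near (237,179), with the carton right of the box and the arm far back on the left.

```bash
python3 - <<'E'
from h import *
np.set_printoptions(suppress=True,precision=2)
f=lambda x,y:(x/3+160-.33,y/3+90-.33)
g=lambda x,y,z:onz('top',f(x,y),z)
C=[g(*p,211) for p in((148,75),(615,180),(550,495),(72,383))];print(C)
print('center',np.mean(C,0))
im=cv2.imread('pics/top0.png').astype(int)
m=(im[...,2]>110)&(im[...,1]<80); ys,xs=np.nonzero(m[200:240,240:290]); c=(xs.mean()+240,ys.mean()+200);print('cap',c,g(317,398,226),onz('top',c,226))
im=cv2.imread('pics/side0.png').astype(int)
m=(im[...,2]>110)&(im[...,1]<80); ys,xs=np.nonzero(m[165:190,200:235]); cs=(xs.mean()+200,ys.mean()+165);print('caps',cs,onz('side',cs,224),'tri',tri(c,cs))
print('plate',[g(*p,213) for p in((283,277),(403,303),(373,437),(250,408))])
a,b=g(287,333,214),g(375,351,214);print('bar',a,b,(a+b)/2,np.linalg.norm(a-b))
for e in((C[1]-C[0]),(C[2]-C[3]),(b-a)): print('y- dir yaw',np.degrees(np.arctan2(e[1],e[0]))+90)
for e in((C[0]-C[3]),(C[1]-C[2])): print('x dir yaw',np.degrees(np.arctan2(e[1],e[0])),np.linalg.norm(e))
print(R.from_quat(np.roll(bot.state()['tool_rot'],-1)).as_matrix())
E
```

```text
[array([808.65, 195.25, 211.  ]), array([ 690.47, -262.76,  211.  ]), array([ 386.49, -184.76,  211.  ]), array([504.45, 272.33, 211.  ])]
center [597.51   5.01 211.  ]
cap (np.float64(265.1162790697674), np.float64(222.11627906976744)) [483.93  35.56 226.  ] [484.58  36.18 226.  ]
caps (np.float64(215.11764705882354), np.float64(172.97058823529412)) [481.48  44.45 224.  ] tri [482.71  36.32 228.53]
plate [array([602.49,  65.5 , 213.  ]), array([574.11, -50.48, 213.  ]), array([445.58, -17.35, 213.  ]), array([476.15, 100.23, 213.  ])]
bar [547.62  62.87 214.  ] [528.07 -21.79 214.  ] [537.85  20.54 214.  ] 86.87890567351029
y- dir yaw -14.469502492640373
y- dir yaw -14.470607121592934
y- dir yaw -12.999194902793363
x dir yaw -14.219558518809148 313.8206388733043
x dir yaw -14.390559118487474 313.82705202164925
[[-0.96  0.28  0.  ]
 [ 0.28  0.96 -0.  ]
 [-0.   -0.   -1.  ]]
```

```bash
cat >> h.py <<'E'
def rel(p0,R0,p1,R1):
    d=R0.T@(np.array(p1)-p0); r=np.degrees(R.from_matrix(R0.T@R1).as_rotvec()); return np.round(d,1),np.round(r,1)
def Ryaw(yd):  # tool y at world yaw yd, pointing down
    a=np.radians(yd); y=np.array([np.cos(a),np.sin(a),0]);z=np.array([0,0,-1.]);return np.c_[np.cross(y,z),y,z]
def pose():
    s=bot.state(); return np.array(s['tool_pos']),R.from_quat(np.roll(s['tool_rot'],-1)).as_matrix()
E
python3 - <<'E'
from h import *
p,Q=pose(); y0=np.degrees(np.arctan2(Q[1,1],Q[0,1]));print(y0)
W=[(p+[40,-80,100],y0-20),(np.array([330,340,345]),y0-50),(np.array([430,150,345]),y0-75),(np.array([484,35.5,270]),-14.4)]
for q,y in W:
    print(q,y,rel(p,Q,q,Ryaw(y)));p,Q=q,Ryaw(y)
E
```

```text
73.51406396425631
[224.50500857 543.24697776 338.7094679 ] 53.51406396425631 (array([ -61.1,  -65.4, -100. ]), array([ 0.,  0., 20.]))
[330 340 345] 23.51406396425631 (array([-205.7, -100.7,   -6.3]), array([ 0.,  0., 30.]))
[430 150 345] -1.4859360357436913 (array([-214.1,   15.9,    0. ]), array([ 0.,  0., 25.]))
[484.   35.5 270. ] -14.4 (array([-113.1,   57. ,   75. ]), array([ 0. ,  0. , 12.9]))
```

Request:
{"op": "send_rows", "data": {
  "increments": "-6 -7 -25 0 0 4 0; -18 -20 -50 0 0 8 0; -32 -35 -75 0 0 12 0; -46 -50 -95 0 0 16 0; -61 -65 -100 0 0 20 0"
}}

```text
clock: 1.1
tool_pos: [225.1, 544.0, 341.5]
tool_rot: [-0.0, 0.314, 0.949, 0.002]
wrist_force: [-0.4, 0.2, -0.6]
opening: 50.2
finger_force: 0.0
```

Request:
{"op": "send_rows", "data": {
  "increments": "-40 -20 -1 0 0 6 0; -82 -40 -2 0 0 12 0; -123 -60 -3 0 0 18 0; -165 -80 -4 0 0 24 0; -206 -101 -6 0 0 30 0"
}}

```text
clock: 1.6
tool_pos: [330.8, 338.1, 344.9]
tool_rot: [-0.0, 0.55, 0.835, 0.0]
wrist_force: [0.4, -0.4, -0.4]
opening: 10.3
finger_force: 0.0
```

Request:
{"op": "send_rows", "data": {
  "increments": "-43 3 0 0 0 5 0; -86 6 0 0 0 10 0; -128 10 0 0 0 15 0; -171 13 0 0 0 20 0; -214 16 0 0 0 25 0"
}}

```text
clock: 2.1
tool_pos: [430.7, 148.5, 345.1]
tool_rot: [-0.0, 0.717, 0.697, 0.001]
wrist_force: [1.3, 0.3, -0.2]
opening: 0.4
finger_force: 0.0
```

Request:
{"op": "send_rows", "data": {
  "increments": "-35 18 15 0 0 4 0; -70 36 40 0 0 8 0; -105 52 65 0 0 11 0; -113 57 75 0 0 12.9 0; -113 57 75 0 0 12.9 0"
}}

```text
clock: 2.6
tool_pos: [483.7, 34.4, 268.7]
tool_rot: [-0.0, 0.791, 0.612, -0.001]
wrist_force: [0.1, 0.6, -0.2]
opening: 0.1
finger_force: 0.0
```

Request:
{"op": "send_rows", "data": {
  "increments": "0 0 12 0 0 0 0; 0 0 24 0 0 0 0; 0 0 32 0 0 0 0; 0 0 36 0 0 0 0; 0 0 38 0 0 0 0"
}}

```text
clock: 3.1
tool_pos: [483.9, 36.0, 231.3]
tool_rot: [-0.0, 0.79, 0.613, -0.0]
wrist_force: [0.2, 0.1, -0.3]
opening: 0.4
finger_force: 0.0
```

Request:
{"op": "send_rows", "data": {
  "increments": "0 0 0.5 0 0 0 0; 0 0 1 0 0 0 0; 0 0 1.5 0 0 0 0; 0 0 2 0 0 0 0; 0 0 2.5 0 0 0 0"
}}

```text
clock: 3.6
tool_pos: [484.3, 35.6, 229.3]
tool_rot: [0.0, 0.79, 0.613, 0.0]
wrist_force: [0.7, 0.6, -0.6]
opening: 0.7
finger_force: 0.0
```

Request:
{"op": "send_rows", "data": {
  "increments": "0 0 0.5 0 0 0 0; 0 0 1 0 0 0 0; 0 0 1.5 0 0 0 0; 0 0 2 0 0 0 0; 0 0 2.5 0 0 0 0"
}}

```text
clock: 4.1
tool_pos: [484.2, 35.6, 227.1]
tool_rot: [-0.0, 0.79, 0.613, 0.0]
wrist_force: [-1.2, -0.0, 5.8]
opening: 0.8
finger_force: 3.1
```

Request:
{"op": "send_rows", "data": {
  "increments": "0 0 0.4 0 0 0 0; 0 0 0.8 0 0 0 0; 0 0 1.2 0 0 0 0; 0 0 1.6 0 0 0 0; 0 0 2 0 0 0 0"
}}

```text
clock: 4.6
tool_pos: [484.2, 35.6, 225.1]
tool_rot: [-0.0, 0.79, 0.613, 0.0]
wrist_force: [-1.5, 0.1, 4.1]
opening: 0.5
finger_force: 2.2
```

Request:
{"op": "send_rows", "data": {
  "increments": "0 0 0.3 0 0 0 0; 0 0 0.6 0 0 0 0; 0 0 0.9 0 0 0 0; 0 0 1.2 0 0 0 0; 0 0 1.5 0 0 0 0"
}}

```text
clock: 5.1
tool_pos: [484.2, 35.6, 223.5]
tool_rot: [-0.0, 0.79, 0.613, 0.0]
wrist_force: [-1.2, 0.5, 2.9]
opening: 0.3
finger_force: 1.3
```

```bash
python3 - <<'E'
from h import *
im=bot.read_camera('side');cv2.imwrite('pics/side1.png',im)
cv2.imwrite('pics/side1c.png',cv2.resize(im[120:220,160:290],None,fx=5,fy=5,interpolation=cv2.INTER_CUBIC))
E
```

```text
(no output)
```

View pics/side1c.png

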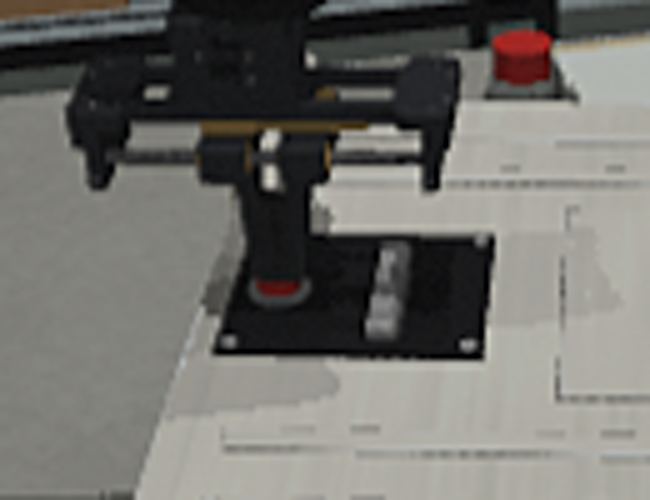

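The cap is pressed, at crop (280,287). The bar at (388,290) seems to show an end face, so the T may be out. I'll compare it with the first picture.

```bash
python3 - <<'E'
from h import *
a=cv2.imread('pics/side0.png');b=cv2.imread('pics/side1.png')
x=slice(220,265);y=slice(160,198)
cv2.imwrite('pics/cmp.png',cv2.resize(np.hstack([a[y,x],b[y,x]]),None,fx=8,fy=8,interpolation=cv2.INTER_CUBIC))
u=np.array([.9686,-.2487,0]);v=np.array([.2487,.9686,0]);T=np.array([539,20.5,0])
for z in(214,238):print(z,[proj('side',T+s*45*v+[0,0,z]) for s in(-1,1)])
E
```

```text
214 [array([236.98721583, 187.32073529]), array([240.0661546 , 169.76567398])]
238 [array([236.55304314, 179.01935632]), array([239.69833168, 161.83988713])]
```

View pics/cmp.png

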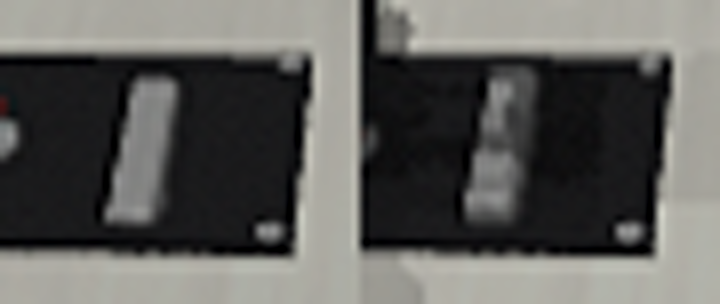

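Right and left show the bar end at the same row, about 222/8, so it is only shadowed and the T is not out yet. I'll press on gently.

Request:
{"op": "send_rows", "data": {
  "increments": "0 0 0.2 0 0 0 0; 0 0 0.4 0 0 0 0; 0 0 0.6 0 0 0 0; 0 0 0.8 0 0 0 0; 0 0 1 0 0 0 0"
}}

```text
clock: 5.65
tool_pos: [484.2, 35.6, 222.2]
tool_rot: [0.0, 0.79, 0.613, 0.0]
wrist_force: [-0.7, 0.5, 3.5]
opening: 0.5
finger_force: 1.7
```

Request:
{"op": "send_rows", "data": {
  "increments": "0 0 0.2 0 0 0 0; 0 0 0.4 0 0 0 0; 0 0 0.6 0 0 0 0; 0 0 0.8 0 0 0 0; 0 0 1 0 0 0 0"
}}

```text
clock: 6.15
tool_pos: [484.2, 35.6, 221.2]
tool_rot: [0.0, 0.79, 0.613, 0.0]
wrist_force: [-0.9, 0.2, 4.0]
opening: 0.3
finger_force: 1.9
```

```bash
python3 - <<'E'
from h import *
b=bot.read_camera('side');cv2.imwrite('pics/side2.png',b)
print(bot.tip_of('t_grip','side'));a=cv2.imread('pics/side1.png')
g=lambda i:i[160:198,236:240].mean((1,2)).astype(int)
print(g(a));print(g(b));st()
E
```

```text
[{'xy': [237.8, 168.4], 'confidence': 0.43}]
[169 169 169 169 170 178 126  28  55  69 105 119 109  92  86  88  80  71
  70 101 118 115 105 102 115 107  81  56  30  22  14  54 155 182 174 173
 173 173]
[171 169 143  91  96 115 107  92  94 104  87  70  69  97 113 105  96 106
 115  95  73  65  66  68  51  38  38  36  30  25  13  56 156 181 174 173
 173 173]
clock 6.25
tool_pos [484.194  35.626 221.203]
tool_rot [-0.     0.79   0.613  0.   ]
wrist_force [-1.443  0.563  4.546]
torque [-0.025  0.301  0.059]
opening 0.196
finger_force 1.887
joints [-0.652  0.312  0.587  2.007 -0.222  0.884 -0.197]
```

Request:
{"op": "send_rows", "data": {
  "increments": "0 0 -10 0 0 0 0; 0 0 -25 0 0 0 0; 0 0 -40 0 0 0 0; 0 0 -50 0 0 0 0.5; 0 12 -50 0 0 0 0.5"
}}

```text
clock: 6.75
tool_pos: [496.1, 33.1, 272.5]
tool_rot: [-0.0, 0.79, 0.613, 0.001]
wrist_force: [-0.2, 0.7, 0.1]
opening: 14.1
finger_force: 0.0
```

Request:
{"op": "send_rows", "data": {
  "increments": "0 15 0 0 0 0 0.5; -1 30 0 0 0 0 0.5; -1 40 0 0 0 0 0.5; -1 45 0 0 0 0 0.5; -1 45 0 0 0 0 0.5"
}}

```text
clock: 7.25
tool_pos: [539.5, 20.1, 270.8]
tool_rot: [0.0, 0.79, 0.613, -0.0]
wrist_force: [-0.7, 0.1, -0.5]
opening: 44.0
finger_force: 0.0
```

```bash
python3 - <<'E'
from h import *
b=bot.read_camera('side');cv2.imwrite('pics/side3.png',b)
print(bot.tip_of('t_grip','side'))
t=bot.read_camera('top')
A=cv2.resize(b[110:210,170:290],None,fx=4,fy=4,interpolation=cv2.INTER_CUBIC)
B=cv2.resize(t[160:260,210:290],None,fx=4,fy=4,interpolation=cv2.INTER_CUBIC)
cv2.imwrite('pics/c3.png',np.hstack([A,B]));st()
v=np.array([.2487,.9686,0]);T=np.array([539,20.5,0])
for z in(232,238):print(z,proj('side',T+[0,0,z]),[proj('side',T+s*45*v+[0,0,z]) for s in(-1,1)])
E
```

```text
[{'xy': [236.8, 166.2], 'confidence': 0.41}]
clock 7.4
tool_pos [538.674  20.642 271.048]
tool_rot [-0.     0.79   0.613 -0.   ]
wrist_force [ 0.695 -0.502 -0.459]
torque [-0.12   0.075  0.   ]
opening 43.806
finger_force 0.0
joints [-0.601  0.35   0.608  1.826 -0.23   1.037 -0.154]
232 [238.28337362 172.16428871] [array([236.6626059 , 181.11419558]), array([239.79109094, 163.8386481 ])]
238 [238.18268824 170.11828492] [array([236.55304314, 179.01935632]), array([239.69833168, 161.83988713])]
```

View pics/c3.png

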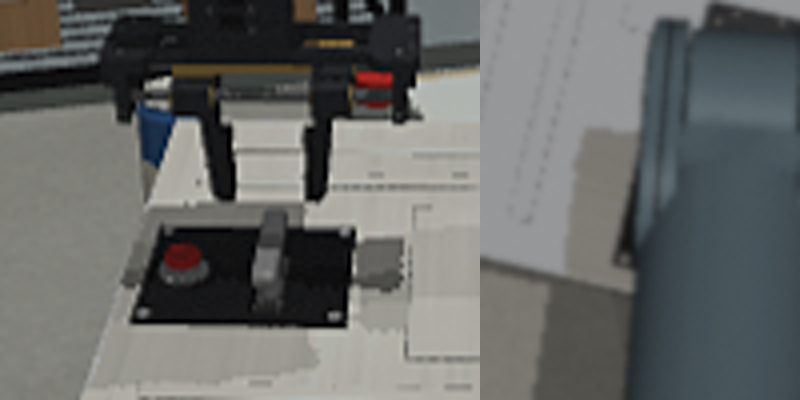

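The T is out. In the crop the fingers, at x 227 and 318, straddle the bar at x 270 evenly. Next I lower and grip.

Request:
{"op": "send_rows", "data": {
  "increments": "0 0 12 0 0 0 0.5; 0 0 26 0 0 0 0.5; 0 0 38 0 0 0 0.5; 0 0 47 0 0 0 0.5; 0 0 51 0 0 0 0.5"
}}

```text
clock: 7.9
tool_pos: [538.4, 20.5, 218.7]
tool_rot: [-0.0, 0.79, 0.613, -0.001]
wrist_force: [1.0, 0.6, -0.3]
opening: 43.8
finger_force: 0.0
```

Request:
{"op": "send_rows", "data": {
  "increments": "0 0 0 0 0 0 0.4; 0 0 0 0 0 0 0.35; 0 0 0 0 0 0 0.3; 0 0 0 0 0 0 0.27; 0 0 0 0 0 0 0.24"
}}

```text
clock: 8.4
tool_pos: [539.3, 20.5, 220.5]
tool_rot: [0.0, 0.79, 0.613, 0.0]
wrist_force: [-0.2, 0.1, 0.6]
opening: 21.4
finger_force: 0.0
```

Request:
{"op": "send_rows", "data": {
  "increments": "0 0 0 0 0 0 0.21; 0 0 0 0 0 0 0.19; 0 0 0 0 0 0 0.17; 0 0 0 0 0 0 0.15; 0 0 0 0 0 0 0.13"
}}

```text
clock: 8.9
tool_pos: [537.3, 21.0, 219.7]
tool_rot: [-0.002, 0.79, 0.613, -0.001]
wrist_force: [-6.6, 1.7, 2.2]
opening: 15.5
finger_force: 30.0
```

```bash
python3 -c "
from h import *
st()"
```

```text
clock 8.9
tool_pos [537.31   20.998 219.698]
tool_rot [-0.002  0.79   0.613 -0.001]
wrist_force [-6.561  1.677  2.192]
torque [ 0.207  1.258 -0.097]
opening 15.493
finger_force 30.0
joints [-0.573  0.415  0.58   1.878 -0.28   0.934 -0.114]
```

Request:
{"op": "send_rows", "data": {
  "increments": "0 -1 0 0 0 0 0.1; 0 -2 0 0 0 0 0.1; 0 -2 0 0 0 2 0.1; 0 -2 0 0 0 4 0.1; 0 -2 0 0 0 6 0.1"
}}

```text
clock: 9.4
tool_pos: [537.2, 21.1, 220.3]
tool_rot: [0.0, 0.821, 0.571, -0.0]
wrist_force: [-1.9, 1.2, 1.5]
opening: 15.7
finger_force: 30.0
```

```bash
python3 -c "
from h import *
st();p,Q=pose();print(np.degrees(np.arctan2(Q[1,1],Q[0,1])))"
```

```text
clock 9.4
tool_pos [537.211  21.072 220.298]
tool_rot [ 0.     0.821  0.571 -0.   ]
wrist_force [-1.924  1.242  1.462]
torque [0.032 0.56  0.455]
opening 15.702
finger_force 29.999
joints [-0.594  0.416  0.607  1.883 -0.291  0.931 -0.208]
-20.393870331511625
```

Request:
{"op": "send_rows", "data": {
  "increments": "0 0 0 0 0 2.5 0.1; 0 0 0 0 0 5 0.1; 0 0 0 0 0 7.5 0.1; 0 0 0 0 0 10 0.1; 0 0 0 0 0 12 0.1"
}}

```text
clock: 9.9
tool_pos: [537.0, 21.2, 220.3]
tool_rot: [-0.0, 0.876, 0.482, -0.0]
wrist_force: [-3.7, 0.6, 2.6]
opening: 15.8
finger_force: 30.0
```

```bash
cat > q.py <<'E'
from h import *
s=bot.state();p,Q=pose();f=np.array(s['wrist_force']);print('yaw',np.degrees(np.arctan2(Q[1,1],Q[0,1])).round(2),'turned',(-14.4-np.degrees(np.arctan2(Q[1,1],Q[0,1]))).round(2),'F',f.round(1),'F tool',(Q.T@f).round(1),'M',np.round(s['torque'],2),'op',s['opening'],'p',p.round(1),'t',s['clock'],'q',np.round(s['joints'],2))
E
python3 q.py
```

```text
yaw -32.4 turned 18.0 F [-3.7  0.6  2.6] F tool [-1.5 -3.4 -2.6] M [0.03 0.75 0.34] op 15.77650420996405 p [537.   21.2 220.3] t 9.9 q [-0.63  0.43  0.66  1.88 -0.32  0.94 -0.39]
```

Request:
{"op": "send_rows", "data": {
  "increments": "-0.2 -0.4 0 0 0 2.5 0.1; -0.5 -0.8 0 0 0 5 0.1; -0.5 -0.8 0 0 0 7.5 0.1; -0.5 -0.8 0 0 0 10 0.1; -0.5 -0.8 0 0 0 12 0.1"
}}

```text
clock: 10.4
tool_pos: [536.8, 21.4, 220.3]
tool_rot: [0.0, 0.922, 0.388, 0.001]
wrist_force: [-0.7, 0.6, 0.0]
opening: 15.6
finger_force: 30.0
```

```bash
python3 q.py
```

```text
yaw -44.4 turned 30.0 F [-0.7  0.6  0. ] F tool [-0.  -0.9 -0. ] M [0.18 0.23 0.33] op 15.592344159447123 p [536.8  21.4 220.3] t 10.4 q [-0.67  0.44  0.71  1.89 -0.35  0.94 -0.57]
```

Request:
{"op": "send_rows", "data": {
  "increments": "0 0 0 0 0 2 0.1; 0 0 0 0 0 4 0.1; 0 0 0 0 0 6 0.1; 0 0 0 0 0 8 0.1; 0 0 0 0 0 10 0.1"
}}

```text
clock: 10.9
tool_pos: [536.9, 21.3, 220.6]
tool_rot: [-0.0, 0.952, 0.305, 0.001]
wrist_force: [1.0, 2.4, 2.2]
opening: 15.7
finger_force: 30.0
```

```bash
python3 q.py
```

```text
yaw -54.54 turned 40.14 F [1.  2.4 2.2] F tool [ 2.2 -1.4 -2.2] M [0.49 0.1  0.11] op 15.749163824413495 p [536.9  21.3 220.6] t 10.9 q [-0.7   0.45  0.75  1.89 -0.38  0.95 -0.72]
```

Request:
{"op": "send_rows", "data": {
  "increments": "0 0 0 0 0 2 0.1; 0 0 0 0 0 4 0.1; 0 0 0 0 0 6 0.1; 0 0 0 0 0 8 0.1; 0 0 0 0 0 10 0.1"
}}

```text
clock: 11.4
tool_pos: [536.7, 21.4, 220.4]
tool_rot: [-0.0, 0.975, 0.22, 0.0]
wrist_force: [2.9, 4.4, 2.2]
opening: 15.8
finger_force: 30.0
```

```bash
python3 q.py
```

```text
yaw -64.53 turned 50.13 F [2.9 4.4 2.2] F tool [ 4.5 -2.7 -2.2] M [ 0.87 -0.27  0.12] op 15.83466178846286 p [536.7  21.4 220.4] t 11.4 q [-0.73  0.46  0.8   1.89 -0.4   0.95 -0.87]
```

Request:
{"op": "send_rows", "data": {
  "increments": "0.4 -0.3 -0.5 0 0 2 0.1; 0.8 -0.5 -1 0 0 4 0.1; 1.2 -0.8 -1.5 0 0 6 0.1; 1.2 -0.8 -1.5 0 0 8 0.1; 1.2 -0.8 -1.5 0 0 10 0.1"
}}

```text
clock: 11.9
tool_pos: [536.8, 21.7, 221.6]
tool_rot: [0.0, 0.991, 0.134, -0.0]
wrist_force: [1.5, 1.3, -0.0]
opening: 15.9
finger_force: 30.0
```

```bash
python3 q.py
```

```text
yaw -74.58 turned 60.18 F [ 1.5  1.3 -0. ] F tool [ 1.8 -0.8  0. ] M [ 0.18 -0.14  0.16] op 15.894794451670863 p [536.8  21.7 221.6] t 11.9 q [-0.76  0.48  0.84  1.89 -0.43  0.97 -1.02]
```

Request:
{"op": "send_rows", "data": {
  "increments": "0 0 0 0 0 1 0.1; 0 0 0 0 0 2 0.1; 0 0 0 0 0 3 0.1; 0 0 0 0 0 4 0.1; 0 0 0 0 0 4.5 0.1"
}}

```text
clock: 12.4
tool_pos: [536.8, 21.8, 221.6]
tool_rot: [0.0, 0.995, 0.096, -0.0]
wrist_force: [0.9, -1.6, 0.9]
opening: 15.7
finger_force: 30.0
```

```bash
python3 q.py
```

```text
yaw -78.96 turned 64.56 F [ 0.9 -1.6  0.9] F tool [ 0.5  1.7 -0.9] M [-0.29 -0.04  0.12] op 15.672915600308732 p [536.8  21.8 221.6] t 12.4 q [-0.77  0.49  0.86  1.89 -0.44  0.97 -1.09]
```

Request:
{"op": "send_rows", "data": {
  "increments": "0 0 0 0 0 0.4 0.1; 0 0 0 0 0 0.8 0.1; 0 0 0 0 0 1.2 0.1; 0 0 0 0 0 1.5 0.1; 0 0 0 0 0 1.5 0.1"
}}

```text
clock: 12.9
tool_pos: [536.9, 21.9, 221.7]
tool_rot: [0.0, 0.997, 0.084, -0.0]
wrist_force: [0.6, -2.8, 0.8]
opening: 15.9
finger_force: 30.0
```

```bash
python3 q.py
```

```text
yaw -80.41 turned 66.01 F [ 0.6 -2.8  0.8] F tool [ 0.1  2.8 -0.8] M [-0.6   0.03  0.15] op 15.93788012478153 p [536.9  21.9 221.7] t 12.9 q [-0.78  0.49  0.87  1.89 -0.45  0.97 -1.11]
```

Adding a small lateral correction (tool +y 0.8) as I go.

Request:
{"op": "send_rows", "data": {
  "increments": "0 0.3 0 0 0 0.4 0.1; 0 0.6 0 0 0 0.8 0.1; 0 0.8 0 0 0 1.2 0.1; 0 0.8 0 0 0 1.5 0.1; 0 0.8 0 0 0 1.5 0.1"
}}

```text
clock: 13.4
tool_pos: [536.9, 21.8, 221.7]
tool_rot: [-0.0, 0.997, 0.071, -0.0]
wrist_force: [-0.4, 0.5, 0.9]
opening: 15.7
finger_force: 30.0
```

```bash
python3 q.py
```

```text
yaw -81.88 turned 67.48 F [-0.4  0.5  0.9] F tool [-0.3 -0.6 -0.9] M [-0.02  0.55  0.13] op 15.688227551921122 p [536.9  21.8 221.7] t 13.4 q [-0.78  0.49  0.88  1.89 -0.45  0.97 -1.13]
```

Request:
{"op": "send_rows", "data": {
  "increments": "0 0 0 0 0 0.4 0.1; 0 0 0 0 0 0.8 0.1; 0 0 0 0 0 1.2 0.1; 0 0 0 0 0 1.5 0.1; 0 0 0 0 0 1.5 0.1"
}}

```text
clock: 13.9
tool_pos: [537.0, 21.8, 221.6]
tool_rot: [-0.0, 0.998, 0.058, -0.0]
wrist_force: [-2.7, 1.6, 1.4]
opening: 16.0
finger_force: 30.0
```

```bash
python3 q.py
```

```text
yaw -83.37 turned 68.97 F [-2.7  1.6  1.4] F tool [-2.5 -1.9 -1.4] M [0.35 0.68 0.24] op 15.995704608278434 p [537.   21.8 221.6] t 13.9 q [-0.79  0.49  0.88  1.89 -0.46  0.97 -1.15]
```

Request:
{"op": "send_rows", "data": {
  "increments": "-0.4 -0.2 0 0 0 0.2 0.1; -0.8 -0.5 0 0 0 0.4 0.1; -0.8 -0.5 0 0 0 0.6 0.1; -0.8 -0.5 0 0 0 0.6 0.1; -0.8 -0.5 0 0 0 0.6 0.1"
}}

```text
clock: 14.4
tool_pos: [536.8, 21.8, 221.9]
tool_rot: [0.0, 0.999, 0.053, 0.001]
wrist_force: [2.3, 0.4, -2.1]
opening: 15.5
finger_force: 30.0
```

```bash
python3 q.py
```

```text
yaw -83.98 turned 69.58 F [ 2.3  0.4 -2.1] F tool [ 2.3 -0.2  2.1] M [ 0.17 -0.22  0.32] op 15.457166188521924 p [536.8  21.8 221.9] t 14.4 q [-0.79  0.49  0.89  1.89 -0.46  0.97 -1.16]
```

Request:
{"op": "send_rows", "data": {
  "increments": "0 0 0 0 0 0.2 0.1; 0 0 0 0 0 0.3 0.1; 0 0 0 0 0 0.4 0.1; 0 0 0 0 0 0.4 0.1; 0 0 0 0 0 0.4 0.1"
}}

```text
clock: 14.9
tool_pos: [536.7, 21.8, 221.9]
tool_rot: [0.0, 0.999, 0.049, 0.0]
wrist_force: [4.0, 0.5, -2.4]
opening: 15.8
finger_force: 30.0
```

```bash
python3 q.py
```

```text
yaw -84.38 turned 69.98 F [ 4.   0.5 -2.4] F tool [ 4.  -0.1  2.4] M [ 0.1  -0.72  0.33] op 15.81664523941113 p [536.7  21.8 221.9] t 14.9 q [-0.79  0.49  0.89  1.89 -0.46  0.97 -1.17]
```

Request:
{"op": "send_rows", "data": {
  "increments": "0.4 0 0 0 0 0.2 0.1; 0.8 0 0 0 0 0.4 0.1; 1 0 0 0 0 0.5 0.1; 1 0 0 0 0 0.5 0.1; 1 0 0 0 0 0.5 0.1"
}}

```text
clock: 15.4
tool_pos: [536.9, 21.8, 221.7]
tool_rot: [-0.0, 0.999, 0.045, -0.0]
wrist_force: [-0.2, -0.3, 2.2]
opening: 15.9
finger_force: 30.0
```

```bash
python3 q.py
```

```text
yaw -84.89 turned 70.49 F [-0.2 -0.3  2.2] F tool [-0.2  0.2 -2.2] M [0.04 0.22 0.45] op 15.916496968088824 p [536.9  21.8 221.7] t 15.4 q [-0.79  0.5   0.89  1.89 -0.46  0.98 -1.17]
```

```bash
python3 - <<'E'
from h import *
p,Q=pose();a=np.radians(-14.4);u=np.array([np.cos(a),np.sin(a),0]);v=np.array([-u[1],u[0],0])
H=p+215*u;H[2]=189
for th in(.01,.02,.03,.04,.05,.06,.08,.1):
    W=R.from_rotvec(v*th).as_matrix();q=H+W@(p-H);print(th,rel(p,Q,q,W@Q))
E
```

```text
0.01 (array([ 0.3,  0.1, -2.1]), array([ 0.2, -0.5, -0. ]))
0.02 (array([ 0.7,  0.2, -4.3]), array([ 0.4, -1.1, -0. ]))
0.03 (array([ 1. ,  0.4, -6.4]), array([ 0.6, -1.6, -0. ]))
0.04 (array([ 1.4,  0.5, -8.6]), array([ 0.8, -2.2, -0. ]))
0.05 (array([  1.8,   0.6, -10.7]), array([ 1. , -2.7, -0. ]))
0.06 (array([  2.2,   0.8, -12.8]), array([ 1.1, -3.2, -0. ]))
0.08 (array([  3.1,   1.1, -17.1]), array([ 1.5, -4.3, -0. ]))
0.1 (array([  4.1,   1.4, -21.3]), array([ 1.9, -5.4, -0. ]))
```

Request:
{"op": "send_rows", "data": {
  "increments": "0 0 0 0 0 -0.3 0.1; 0 0 0 0 0 -0.5 0.1; 0 0 0 0 0 -0.5 0.1; 0 0 0 0 0 -0.5 0.1; 0 0 0 0 0 -0.5 0.1"
}}

```text
clock: 15.9
tool_pos: [537.0, 21.9, 221.6]
tool_rot: [-0.0, 0.999, 0.049, -0.0]
wrist_force: [-2.1, -1.0, 2.2]
opening: 15.8
finger_force: 30.0
```

```bash
python3 q.py
```

```text
yaw -84.4 turned 70.0 F [-2.1 -1.   2.2] F tool [-2.2  0.8 -2.2] M [-0.    0.57  0.27] op 15.763443036864562 p [537.   21.9 221.6] t 15.9 q [-0.79  0.49  0.89  1.89 -0.46  0.98 -1.17]
```

Request:
{"op": "send_rows", "data": {
  "increments": "0.3 0.1 -2 0.2 -0.5 0 0.1; 0.7 0.2 -4.3 0.4 -1.1 0 0.1; 1 0.4 -6.4 0.6 -1.6 0 0.1; 1.4 0.5 -8.6 0.8 -2.2 0 0.1; 1.8 0.6 -10.7 1 -2.7 0 0.1"
}}

```text
clock: 16.4
tool_pos: [538.8, 21.4, 232.4]
tool_rot: [-0.008, 0.998, 0.049, -0.025]
wrist_force: [-1.1, -1.6, -3.9]
opening: 16.0
finger_force: 30.0
```

```bash
python3 q.py
```

```text
yaw -84.42 turned 70.02 F [-1.1 -1.6 -3.9] F tool [-1.   1.5  4. ] M [-0.22  0.4   0.31] op 15.968056109342575 p [538.8  21.4 232.4] t 16.4 q [-0.76  0.51  0.88  1.84 -0.46  1.07 -1.16]
```

Force is -3.9 N, so the lid is lifting freely.

Request:
{"op": "send_rows", "data": {
  "increments": "0.7 0.2 -4.3 0.4 -1.1 0 0.1; 1.4 0.5 -8.6 0.8 -2.2 0 0.1; 2.2 0.8 -12.8 1.1 -3.2 0 0.1; 3.1 1.1 -17.1 1.5 -4.3 0 0.1; 4.1 1.4 -21.3 1.9 -5.4 0 0.1"
}}

```text
clock: 16.9
tool_pos: [544.1, 20.1, 253.6]
tool_rot: [-0.022, 0.996, 0.049, -0.073]
wrist_force: [-0.4, -2.8, -4.1]
opening: 15.7
finger_force: 30.0
```

```bash
python3 q.py
```

```text
yaw -84.6 turned 70.2 F [-0.4 -2.8 -4.1] F tool [-0.1  3.   4.1] M [-0.27  0.16  0.37] op 15.743102049845245 p [544.1  20.1 253.6] t 16.9 q [-0.7   0.55  0.87  1.72 -0.46  1.24 -1.16]
```

Request:
{"op": "send_rows", "data": {
  "increments": "0.7 0.4 -4.3 0.4 -1.1 -0.1 0.1; 1.4 0.8 -8.6 0.8 -2.2 -0.2 0.1; 2.2 1.3 -12.8 1.1 -3.2 -0.3 0.1; 3.1 1.7 -17.1 1.5 -4.3 -0.3 0.1; 4.1 2.1 -21.3 1.9 -5.4 -0.3 0.1"
}}

```text
clock: 17.4
tool_pos: [551.4, 18.1, 273.9]
tool_rot: [-0.037, 0.991, 0.051, -0.12]
wrist_force: [-2.6, 0.7, -4.7]
opening: 15.6
finger_force: 30.0
```

```bash
python3 q.py
```

```text
yaw -84.67 turned 70.27 F [-2.6  0.7 -4.7] F tool [-1.3 -0.5  5.2] M [-0.02  0.2   0.23] op 15.562279270888924 p [551.4  18.1 273.9] t 17.4 q [-0.63  0.61  0.84  1.6  -0.46  1.41 -1.14]
```

Request:
{"op": "send_rows", "data": {
  "increments": "0.7 0.2 -4.3 0.4 -1.1 0 0.1; 1.4 0.5 -8.6 0.8 -2.2 0 0.1; 2.2 0.8 -12.8 1.1 -3.2 0 0.1; 2.7 0.9 -15 1.3 -3.8 0 0.1; 2.9 1 -16 1.4 -4 0 0.1"
}}

```text
clock: 17.9
tool_pos: [558.2, 16.3, 288.6]
tool_rot: [-0.047, 0.985, 0.051, -0.155]
wrist_force: [-3.4, 0.3, -3.5]
opening: 15.5
finger_force: 30.0
```

```bash
python3 - <<'E'
exec(open('q.py').read())
z=Q[:,2];print('tilt',np.arccos(-z[2]))
b=bot.read_camera('side');cv2.imwrite('pics/side5.png',b)
E
```

```text
yaw -85.05 turned 70.65 F [-3.4  0.3 -3.5] F tool [-2.1 -0.2  4.4] M [0.12 0.51 0.15] op 15.455153788028776 p [558.2  16.3 288.6] t 17.9 q [-0.58  0.65  0.83  1.51 -0.47  1.53 -1.14]
tilt 0.3257950661062914
```

View pics/side5.png

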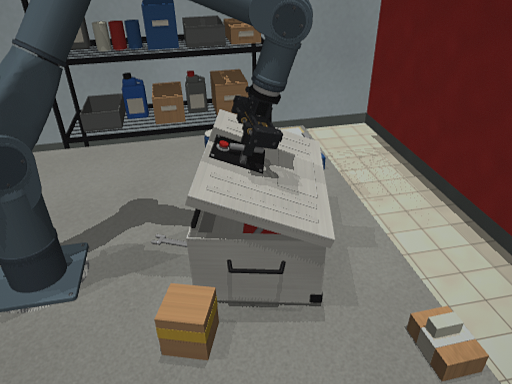

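The lid stands at about 0.33 rad, and its raised front shows at (190,205). The carton and spanner are unmoved. Next I let go and back off.

Request:
{"op": "send_rows", "data": {
  "increments": "0 0 0 0 0 0 0.25; 0 0 0 0 0 0 0.35; 0 0 0 0 0 0 0.45; 0 0 0 0 0 0 0.5; 0 0 0 0 0 0 0.5"
}}

```text
clock: 18.45
tool_pos: [558.6, 16.2, 288.7]
tool_rot: [-0.046, 0.986, 0.051, -0.154]
wrist_force: [-0.2, -0.4, 0.2]
opening: 44.0
finger_force: 0.0
```

Request:
{"op": "send_rows", "data": {
  "increments": "0 0 -8 0 0 0 0.5; 0 0 -20 0 0 0 0.5; 0 0 -40 0 0 0 0.5; 0 0 -65 0 0 0 0.5; 0 0 -90 0 0 0 0.5"
}}

```text
clock: 18.95
tool_pos: [586.8, 9.1, 375.9]
tool_rot: [-0.046, 0.986, 0.051, -0.154]
wrist_force: [0.9, 0.1, 0.2]
opening: 43.8
finger_force: 0.0
```

```bash
python3 - <<'E'
exec(open('q.py').read())
b=bot.read_camera('side');cv2.imwrite('pics/side6.png',cv2.resize(b[80:280,150:350],None,fx=3,fy=3,interpolation=cv2.INTER_CUBIC))
E
```

```text
yaw -85.02 turned 70.62 F [0.9 0.1 0.2] F tool [ 0.8 -0.  -0.5] M [-0.05 -0.18  0.03] op 43.83635117949119 p [586.8   9.1 375.9] t 18.95 q [-0.53  0.64  0.85  1.31 -0.45  1.72 -1.17]
```

View pics/side6.png

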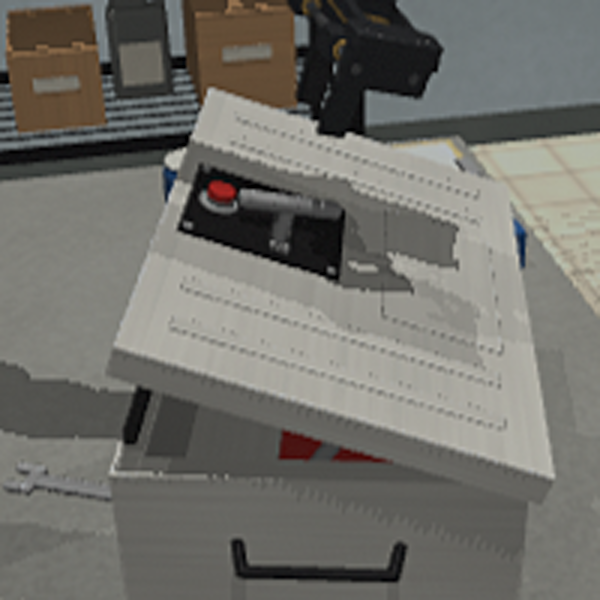

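The lid stands open by itself. The T, at crop (290,205), is turned and out, and the arm is clear of everything.

```bash
python3 -c "
from cell import bot
print(bot.sign_off())"
```

```text
the job is handed in; nothing more can be done
None
```

The job is handed in (no verdict was returned): the T popped out, was turned about 70° until it bore on its stop at about 0.45 N m, and the lid stands open by itself at about 0.33 rad; nothing else was touched.

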